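# Load a blotting cassette into the transfer tank

## Task

Take the closed blotting cassette with the orange clip out of the drain rack and push it down through the free slot of the electrode module in the clear tank until it stands fully home on the bottom stop, its black face towards the tank's black side, then let go of it. The fit is snug and the module stands loosely, so feel for the slot and work gently: never force it with more than about 30 N of push. Leave the blue-clipped cassettes, the jar and the tube as they are, and do not drop or tip the cassette.

Things in the scene. Friction and masses are not known exactly. Their poses are not given: they have to be found in the camera images.
- cassette_center (a point): Centre of the cassette to load: upright closed plate 12 mm thick (its x), 110 mm wide (y), 100 mm high (z, up), about 0.25 kg, orange clip on the middle 74 mm of its top edge. Its -x face is black, +x face white; lower edges sharp. It stands in an outer rack slot, this point 56 mm above the bench. Grip it across its thickness near the top edge, from above.
- tank: Clear open tank, fixed, 160 (x) by 136 (y) by 118 mm high, walls 4 mm; origin at the centre of its underside, z up. -x side marked black, +x side red. In it the electrode module: a black panel at -x, a red one at +x (tops at z = 70 mm), and at each y end a dark blue comb, 116 mm long in x, flat top at z = 75 mm, reaching from |y| = 57 to 47 mm, with the slots that take the cassettes' side edges.
- slot_limit (a point): Where the middle of the free slot's mouth would be if the module stood as near the tank's black side as it can (tank x = -39.5, y = 0, z = 75 mm; axes as the tank). The module stands 4 to 25.5 mm from there towards tank +x, which no reading tells, and does not shift under forces below 50 N. The slot is 13.6 mm wide in x and 114 mm long in y, square to the tank and centred in y.
- seat_limit (a point): Point on the bottom stop straight below slot_limit (tank z = 12 mm): a cassette fully home has its centre 50 mm above this height. From 63 to 27 mm above the bench two spring wires on the slot's -x side bear on the cassette with 2 to 5 N each: pushing it past them and on down takes about 3 to 15 N; its own weight does not take it down.
- tank_black (a point): Middle of the tank's outer black-marked wall (tank -x side), 60 mm above the bench. The cassette's black face must look this way. Near both ends of the module (54 mm either side of its middle in x, at tank y = +59.5 mm) a terminal post 6 mm thick rises to 113 mm above the bench.
- loaded (a joint): How far (m) the blue-clipped cassette that already stands home in the module's other slot (52 mm from the free one towards tank +x, middle to middle) has been lifted: 0 = home. Same size as the orange-clipped one, its top 112 mm above the bench; leave alone.
- rack: White drain rack, fixed, 150 mm (x) by 134 mm (y), 44 mm high, with three upright slots 15.5 mm wide at its x = -46, 0 and +46 mm; origin at the centre of its underside. The orange-clipped cassette stands in one outer slot, the spare in the other, both with their axes along the rack's; the middle slot is empty.
- spare_center (a point): Centre of the spare blue-clipped cassette in the rack, same size; leave alone.
- jar: White jar with a blue cap, 58 mm in diameter, 100 mm high, standing; origin at the centre of its underside. Leave alone.
- tube: Free-standing clear tube with an orange screw cap, 34 mm in diameter, 113 mm high; origin at the centre of its underside. Leave alone.
Mind the look-alikes: they are no part of the job. Several things have the shape of the tank; the one meant has the colours described above.

How it is judged:
On the way, in this order (a step that is already met when the one before it is completed fails the run):
1. the orange-clipped cassette is lifted clear of the rack (height (world z) of cassette_center above 0.11 m), for 0.1 s.
2. the cassette stands fully home in the free slot, black face to the black side (z of cassette_center in the frame of tank between 0.058 and 0.0645 m and x of cassette_center in the frame of tank between -0.042 and -0.01 m and y of cassette_center in the frame of tank between -0.006 and 0.006 m and angle between the x axis of cassette_center and the x axis of tank, either way round below 0.06 rad and angle between cassette_center's own z axis and vertical below 0.06 rad and x of tank_black in the frame of cassette_center below 0 m), for 0.2 s.
At the end, for the whole second after the job is handed in: Cassette in the free slot: centre 58 to 64.5 mm above the tank's underside, 10 to 42 mm towards black from the tank's middle, 6 mm in y, square and upright within 0.06 rad, black to black, released, at rest; spare within 10 mm, loaded cassette lifted under 5 mm, jar and tube upright, 20 mm (all of step 2 and contact force between cassette and the fingers below 0.2 N and linear speed of cassette below 0.01 m/s and distance of spare_center from where it was at the start of the episode below 0.01 m and value of joint loaded below 0.005 m and distance of each of jar, tube from where it was at the start of the episode below 0.02 m and angle between each of jar, tube's own z axis and vertical below 0.1 rad); the robot touches nothing.
It fails at once if the cassette is forced: more than 48 N of contact with the tank and module in all, about 30 N of push besides the springs' squeeze (contact force between cassette and tank above 48 N).
It fails at once if the cassette is tipped over (angle between cassette_center's own z axis and vertical above 0.6 rad).
It fails at once if the jar, the tube or a blue-clipped cassette is knocked away (distance of any of spare_center, jar, tube from where it was at the start of the episode above 0.03 m or value of joint loaded above 0.015 m).
It also fails if it takes over 72 s, if anything falls off the work surface, if the arm or the gripper's body presses on something with over 40 N, if the wrist force passes 120 N, or if a joint passes its speed limit or range.

## Robot

A 7-joint arm with a two-finger parallel gripper is mounted at the origin on the work surface. World frame = base frame: x ahead of the robot, y to its left, z up, the work surface at z = 0. Lengths are in m, angles in rad, forces in N, time in s.
With the tool pointing down it reaches from about 0.35 to 0.9 m from the base axis. Payload 8.1 kg.
Tool frame: the origin (TCP) lies midway between the tips of the shut fingers; the grasp point (between the pads) lies 19 mm behind it; z points along the fingers, y is the line along which they close (so a half turn about z gives the same grasp; the last joint's range is limited). The gripper opens to 92 mm and grips with 3 to 60 N. Pads are 19 mm wide; open, the fingers measure 130 mm over their backs; the gripper's body (75 mm by 190 mm) begins 47 mm behind the grasp point.
Start: joints at [1.108, 0.434, 0.025, 1.573, -0.012, 1.134, -0.075], TCP at [0.22, -0.585, 0.227] pointing down, gripper open.
Joint ranges: [-2.62, 2.62], [-0.44, 2.09], [-1.27, 1.32], [0.08, 2.57], [-1.32, 4.46], [0.12, 2], [-2.74, 2.74]. Speed limits (rad/s): [2.22, 2.22, 3.01, 3.01, 3.14, 3.14, 3.14].

## Interface

Orientations are given as a rotation vector (axis times angle).
In Python, from bench import manip gives the robot as it stands.
- The arm moves only by the tool jog_arm, never from a script. Its argument "deltas" is a list that holds one entry, the list of rows, each a list of 6 numbers: the shift along the tool's x, y, z in mm, then the turn, a rotation vector about the tool's x, y, z in rad. A call has 1 to 8 rows; each row shifts and turns the commanded pose from where the row before left it, along the tool's axes as they then stand; what a row does not reach is not made up. A row lasts 1/8 s, in which the tool goes at most 62.5 mm and 10.7 degrees, less where a joint would pass 70% of its speed; a pose out of reach is approached as far as the arm can. A call is refused whole if a number of a shift passes 62.5 or a number of a turn 0.188, either way. A call with a gripper value outside its range is refused whole. "claw" is the opening, from 0 (shut) to 1 (fully open), set as the call begins (left out, the last holds). The fingers move at their own pace and stop on an object; the grip force is fixed at half the most. Time passes only in rows, so rows that do not move let the fingers close. It gives the time, the measured TCP pose, the force, the opening and the grip force at its end, in the units of the state.
- manip.state(): the state, without advancing time (a new reading comes with each control period).
- manip.read_camera(name): name is "side" or "top" or "wrist"; returns a dict with "color" (400x640x3 uint8, red, green, blue), "fov_y" (degrees; the focal length in pixels is half the picture's height over the tangent of half this angle, whatever the lens; pixels are square), "cx", "cy" (the principal point, pixels), "dist" ([k1, k2, p1, p2, k3] as OpenCV has them; the pictures are not rectified), "R" (3x3) and "t" (3): a world point X has camera coordinates R X + t; the wrist camera has in their place "hand_eye" (4x4, takes a point from camera to tool coordinates, whose origin is the TCP and whose axes are the flange's). Camera axes: x right, y down, z forward; pixel columns grow to the right and rows downward; lengths in m; the calibration is good to about 2 mm. A picture is of the moment at which its call begins: read the wrist's pose just before it. There is no depth.
- manip.job_done(): hands the job in; it is judged then, once.
The state is a dict: "time_s": time; "joint_pos": joint angles; "dq": joint speeds; "joint_efforts": joint torques, N m; "eef_pos": TCP position; "tool_rot": TCP orientation; "force": force on the tool from outside, world axes, zero at the start; "torque": the same for the moment, N m; "opening": finger opening in m; "finger_force": force on a finger pad.
Only numpy, scipy, OpenCV 4.12 (cv2) and the standard library are available. Lean on these libraries where they do the work, as an engineer would, in place of code of your own. Each camera call takes 0.05 s, during which the arm holds its last target. There are 200 camera calls.

## Working session

There is one attempt and no reset: what is moved stays moved. The work goes in short steps, Python scripts to look and compute and a tool call to move; the robot and the scene stay as the last step left them, time stands still between calls to the robot, and variables do not carry over. Pictures are saved under pics/ and viewed, at most 10 in all, crops included, and the job is handed in when it is done.

Besides the shell and the picture viewer there is one more tool, called after "Emit:" by a JSON object that holds its "fn" and its "kwargs", one argument or row to a line. jog_arm: Moves the arm, as the interface text tells. Its arguments: {"type":"object","properties":{"deltas":{"type":"array","items":{"type":"array","items":{"type":"array","items":{"type":"number"}}}},"claw":{"type":"number"}},"required":["deltas"]}

```bash
mkdir -p pics; cat > h.py <<'E'
from bench import manip
import numpy as np, cv2
from scipy.spatial.transform import Rotation as Ro
def cam(name):
    s=manip.state(); c=manip.read_camera(name)
    f=200/np.tan(np.radians(c["fov_y"])/2)
    c["K"]=np.array([[f,0,c["cx"]],[0,f,c["cy"]],[0,0,1.]]); c["dist"]=np.array(c["dist"],float)
    if "hand_eye" in c:
        H=np.array(c["hand_eye"]); R=Ro.from_rotvec(s["tool_rot"]).as_matrix()
        Rw=R@H[:3,:3]; o=R@H[:3,3]+np.array(s["eef_pos"]); c["R"]=Rw.T; c["t"]=-Rw.T@o
    c["R"]=np.array(c["R"]);c["t"]=np.array(c["t"]); return c
def plane(c,px,z):
    u=cv2.undistortPoints(np.array(px,float).reshape(-1,1,2),c["K"],c["dist"]).reshape(-1,2)
    d=np.c_[u,np.ones(len(u))]@c["R"]; o=-c["R"].T@c["t"]
    return o+d*((z-o[2])/d[:,2])[:,None]
def proj(c,P):
    return cv2.projectPoints(np.array(P,float).reshape(-1,3),cv2.Rodrigues(c["R"])[0],c["t"],c["K"],c["dist"])[0].reshape(-1,2)
def save(c,n): cv2.imwrite("pics/"+n+".png",c["color"][:,:,::-1])
E
python3 - <<'E'
from h import *
for n in("top","side"):
    c=cam(n); save(c,n+"0"); print(n,(-c["R"].T@c["t"]).round(3),c["R"].round(2).tolist())
print(manip.state())
E
```

```text
top [0.41  0.006 1.123] [[0.01, -1.0, 0.02], [-0.99, -0.01, -0.15], [0.15, -0.01, -0.99]]
side [0.223 0.648 0.62 ] [[-0.89, -0.46, 0.01], [-0.28, 0.52, -0.81], [0.37, -0.72, -0.59]]
{'time_s': 0.1, 'joint_pos': array([ 1.10840551,  0.43513433,  0.02498821,  1.57398591, -0.0115896 ,
        1.13400068, -0.07512852]), 'dq': array([ 0.00083539, -0.00027391,  0.00063417, -0.00219768,  0.00062307,
       -0.00089174,  0.00017014]), 'joint_efforts': array([ 2.65511037e-03, -6.69130397e+01,  9.87639874e-01, -3.15149331e+01,
       -6.05638674e-02,  3.74483666e-02,  5.64438471e-05]), 'eef_pos': array([ 0.21983129, -0.58458497,  0.22604322]), 'tool_rot': array([-3.08961755e+00, -5.61712331e-01,  6.05095029e-04]), 'force': array([ 0.02512542, -0.17258396, -1.24491405]), 'torque': array([ 0.03929212, -0.00112294, -0.00160856]), 'finger_force': 0.0, 'opening': 0.09169405886432012}
```

View pics/top0.png

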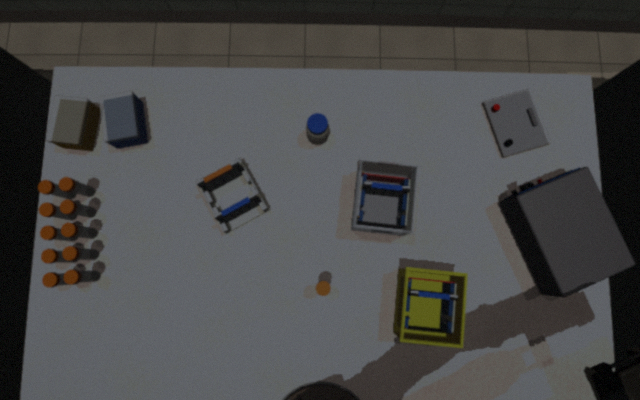

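View pics/side0.png

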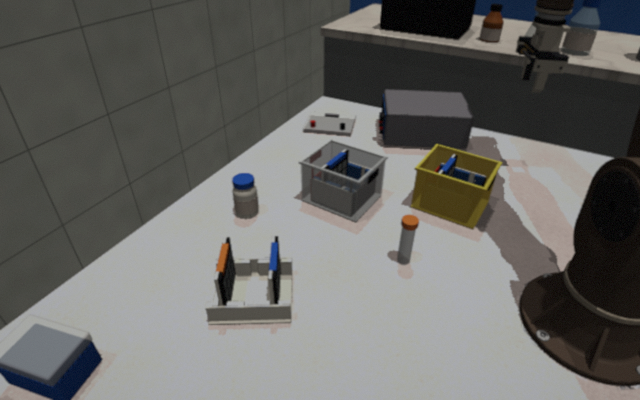

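The top view shows the orange clip at (220,175), in the rack at (232,195). Lookalikes are the spare's blue clip (238,208), the loaded cassette (388,186), the yellow tank's cassette (432,295), and the orange caps at (323,287) and the left array. The clear tank is at (384,198), with red at the image top (+x); the yellow tank (432,307) is a decoy. Next is a close crop and a measurement.

```bash
python3 - <<'E'
from h import *
t=cam("top"); s=cam("side")
a=t["color"][145:245,180:290]; b=t["color"][145:245,335:445]; d=s["color"][230:330,190:300];e=s["color"][130:230,290:400]
im=np.vstack([np.hstack([a,b]),np.hstack([d,e])])
im=cv2.resize(im,None,fx=3,fy=3,interpolation=cv2.INTER_CUBIC)
im=np.clip(im.astype(float)*1.5,0,255).astype(np.uint8)
cv2.imwrite("pics/crop.png",im[:,:,::-1])
h=cv2.cvtColor(t["color"],cv2.COLOR_RGB2HSV)
def rect(m,off,z,n):
    cs,_=cv2.findContours(m.astype(np.uint8),cv2.RETR_EXTERNAL,cv2.CHAIN_APPROX_NONE)
    k=max(cs,key=cv2.contourArea)+np.array(off); r=cv2.minAreaRect(k.astype(np.float32)); P=plane(t,cv2.boxPoints(r),z)
    L=[np.linalg.norm(P[i]-P[(i+1)%4]) for i in(0,1)]; i=int(np.argmax(L)); v=P[(i+1)%4]-P[i]
    print(n,r[0],P.mean(0).round(4),"size",np.round(L,4),"longdir deg",np.degrees(np.arctan2(v[1],v[0])).round(1)); 
def sub(x0,y0,x1,y1): return h[y0:y1,x0:x1]
q=sub(190,150,290,240); rect((q[...,0]<20)&(q[...,1]>150)&(q[...,2]>60),(190,150),.106,"orange")
rect((q[...,0]>105)&(q[...,0]<130)&(q[...,1]>150)&(q[...,2]>60),(190,150),.106,"spare")
q=sub(340,150,430,245); rect((q[...,0]>100)&(q[...,0]<130)&(q[...,1]>150)&(q[...,2]>90),(340,150),.112,"loaded")
q=sub(300,100,340,145); rect((q[...,0]>100)&(q[...,0]<130)&(q[...,1]>150),(300,100),.1,"jar")
q=sub(310,278,335,300); rect((q[...,0]<20)&(q[...,1]>150),(310,278),.113,"tube")
E
```

```text
orange (217.51556396484375, 173.09169006347656) [0.6276 0.2519 0.106 ] size [0.0698 0.01  ] longdir deg -60.3
spare (235.17514038085938, 206.4044189453125) [0.5479 0.2066 0.106 ] size [0.071 0.011] longdir deg -60.1
loaded (390.0, 186.5) [ 0.5985 -0.1586  0.112 ] size [0.0143 0.0024] longdir deg -89.3
jar (317.0, 123.5) [0.7555 0.0163 0.1   ] size [0.0442 0.0484] longdir deg -179.5
tube (323.0, 287.5) [ 0.3621 -0.002   0.113 ] size [0.0275 0.0293] longdir deg -179.6
```

View pics/crop.png

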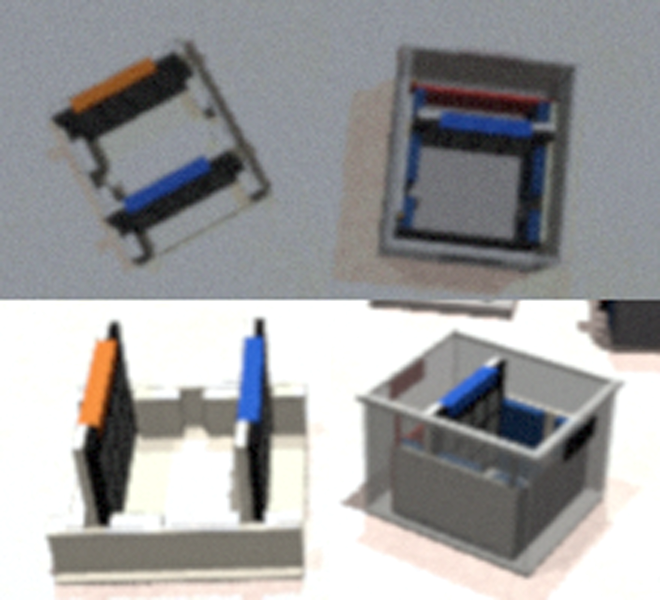

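The crop confirms the choice: the orange clip's black face looks towards the spare (−x side), and the clear tank has its red panel at +x. Next, the tank rim corners across both views.

```bash
python3 - <<'E'
from h import *
t=cam("top"); s=cam("side")
top=np.array([(400,47),(575,65),(555,265),(382,255)],float); top=np.c_[335+(top[:,0]-330)/3,145+top[:,1]/3]
sd=np.array([(622,382),(455,330),(360,398),(540,460)],float); sd=np.c_[290+(sd[:,0]-330)/3,130+(sd[:,1]-300)/3]
for c,p in((t,top),(s,sd)):
    P=plane(c,p,.118); print(P.round(4).tolist(),P.mean(0).round(4),[np.linalg.norm(P[i]-P[(i+1)%4]).round(3) for i in range(4)],[np.degrees(np.arctan2(*(P[(i+1)%4]-P[i])[1::-1])).round(1) for i in range(4)])
h=cv2.cvtColor(t["color"],cv2.COLOR_RGB2HSV)
for n,(x0,y0,x1,y1),z,f in(("loaded",(355,170,425,200),.112,lambda q:(q[...,0]>105)&(q[...,0]<130)&(q[...,1]>150)&(q[...,2]>80)),("red",(355,165,425,190),.07,lambda q:((q[...,0]<8)|(q[...,0]>172))&(q[...,1]>120))):
    m=f(h[y0:y1,x0:x1]).astype(np.uint8); cs,_=cv2.findContours(m,0,1); k=max(cs,key=cv2.contourArea)+np.array([x0,y0])
    b=cv2.boxPoints(cv2.minAreaRect(k.astype(np.float32))); P=plane(t,b,z); print(n,P.mean(0).round(4),P.round(4).tolist())
for f in (0,):
    print(proj(t,[[.56,-.17,.118]]),proj(s,[[.56,-.17,.118]]))
E
```

```text
[[0.6589, -0.083, 0.118], [0.6461, -0.2219, 0.118], [0.4874, -0.2029, 0.118], [0.494, -0.0687, 0.118]] [ 0.5716 -0.1441  0.118 ] [np.float64(0.14), np.float64(0.16), np.float64(0.134), np.float64(0.166)] [np.float64(-95.3), np.float64(173.1), np.float64(87.2), np.float64(-5.0)]
[[0.4845, -0.2045, 0.118], [0.6445, -0.2204, 0.118], [0.6591, -0.0807, 0.118], [0.4976, -0.0665, 0.118]] [ 0.5714 -0.1431  0.118 ] [np.float64(0.161), np.float64(0.14), np.float64(0.162), np.float64(0.139)] [np.float64(-5.7), np.float64(84.1), np.float64(175.0), np.float64(-95.4)]
loaded [ 0.5995 -0.1513  0.112 ] [[0.5983, -0.1173, 0.112], [0.6076, -0.1184, 0.112], [0.6008, -0.1854, 0.112], [0.5915, -0.1843, 0.112]]
red [ 0.6277 -0.1528  0.07  ] [[0.6266, -0.1073, 0.07], [0.639, -0.1089, 0.07], [0.6287, -0.1984, 0.07], [0.6163, -0.1967, 0.07]]
[[395.46998318 202.26603823]] [[353.33190461 156.14070548]]
```

Emit:
{"fn": "jog_arm", "kwargs": {
  "deltas": [
    [[52,0,0,0,0,-0.082],[52,0,0,0,0,-0.082],[52,0,0,0,0,-0.082],[52,0,0,0,0,-0.082],[52,0,0,0,0,-0.082],[52,0,0,0,0,-0.082],[52,0,0,0,0,-0.082],[52,0,0,0,0,-0.082]]
  ]
}}

```text
time_s: 1.3
eef_pos: [0.5472, -0.3375, 0.2266]
tool_rot: [2.743, 1.531, 0.0]
force: [0.7, 0.4, -0.9]
opening: 0.0916
finger_force: 0.0
```

Emit:
{"fn": "jog_arm", "kwargs": {
  "deltas": [
    [[52,0,0,0,0,-0.082],[52,0,0,0,0,-0.082],[52,0,0,0,0,-0.082],[52,0,0,0,0,-0.082],[0,0,0,0,0,0]]
  ]
}}

```text
time_s: 1.92
eef_pos: [0.6343, -0.1441, 0.2268]
tool_rot: [-2.448, -1.965, -0.004]
force: [-1.0, -2.0, -0.1]
opening: 0.0917
finger_force: 0.0
```

```bash
python3 - <<'E'
from h import *
c=cam("wrist"); save(c,"w1"); print((-c["R"].T@c["t"]).round(3),c["R"].round(2).tolist(),manip.state()["eef_pos"])
E
```

```text
[ 0.651 -0.071  0.386] [[0.98, -0.22, 0.0], [-0.21, -0.94, 0.27], [-0.06, -0.27, -0.96]] [ 0.63350073 -0.14783659  0.22664191]
```

View pics/w1.png

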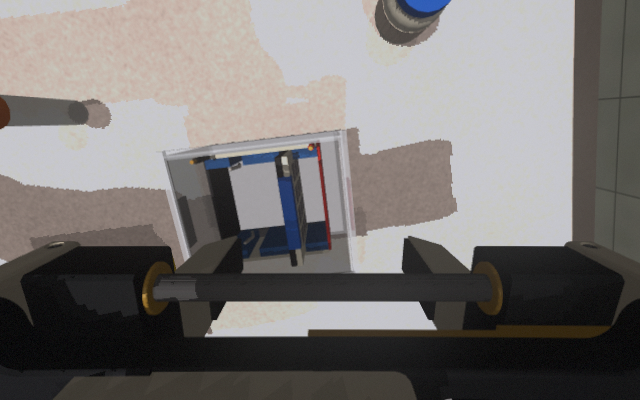

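Emit:
{"fn": "jog_arm", "kwargs": {
  "deltas": [
    [[-37,-37,20,0,0,-0.06],[-37,-37,20,0,0,-0.06],[0,0,0,0,0,0],[0,0,0,0,0,0]]
  ]
}}

```text
time_s: 2.48
eef_pos: [0.546, -0.2098, 0.1871]
tool_rot: [2.339, 2.096, 0.001]
force: [0.6, -0.1, 0.6]
opening: 0.0917
finger_force: 0.0
```

```bash
python3 - <<'E'
from h import *
c=cam("wrist"); save(c,"w2"); np.save("w2.npy",{k:c[k] for k in("K","dist","R","t","color")},allow_pickle=True)
e=cv2.resize(c["color"][20:320,180:520],None,fx=2,fy=2,interpolation=cv2.INTER_CUBIC)
cv2.imwrite("pics/w2c.png",e[:,:,::-1]); print(manip.state()["eef_pos"],(-c["R"].T@c["t"]).round(3))
E
```

```text
[ 0.54674259 -0.20894362  0.18731945] [ 0.555 -0.135  0.346]
```

View pics/w2c.png

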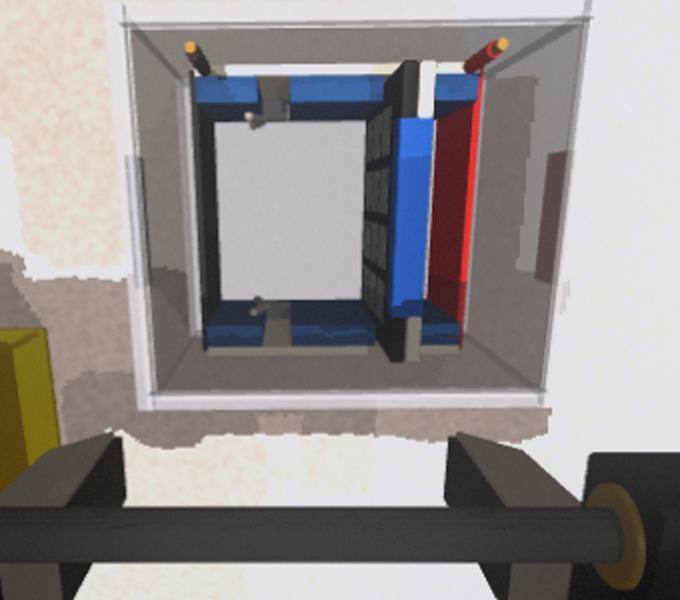

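The slot is clearly visible in both combs: upper gap at crop x 258–290 near y=90, lower gap at 263–290 near y=335. Next, the edges subpixel.

```bash
python3 - <<'E'
from h import *
c=np.load("w2.npy",allow_pickle=True).item(); I=c["color"].astype(float); B=I[...,2]-I[...,0]
def edges(r):
    p=B[r]; m=(p[300]+p[335])/2; i=[k for k in range(300,335) if (p[k]-m/2)*(p[k+1]-m/2)<0]
    return [k+(p[k]-m/2)/(p[k]-p[k+1]) for k in i]
out={}
for r in list(range(56,72,2))+list(range(180,196,2)):
    e=edges(r); P=plane(c,[(x,r) for x in e],.075) if e else []; print(r,np.round(e,1),np.round(P,4)[:,:2].tolist() if e else "")
# post tops z=.113 and rim corners z=.118
P=plane(c,[(180+190/2,20+48/2),(180+502/2,20+44/2)],.113); print("posts",P.round(4).tolist(), np.linalg.norm(P[0]-P[1]))
R=plane(c,[(180+x/2,20+y/2) for x,y in((110,4),(593,2),(546,405),(141,408))],.118); print("rim",R.round(4).tolist(),R.mean(0).round(4))
# comb ends: vertical profile in column 300,345 
L=plane(c,[(180+388/2,20+115/2),(180+434/2,20+118/2),(180+391/2,20+316/2),(180+424/2,20+317/2)],.112);print("clip",L.round(4).tolist(),L.mean(0).round(4))
E
```

```text
56 [] 
58 [307.8 324.5] [[0.5482, -0.0877], [0.5618, -0.0892]]
60 [308.1 324.5] [[0.5483, -0.0892], [0.5617, -0.0906]]
62 [308.2 324.5] [[0.5482, -0.0907], [0.5615, -0.0921]]
64 [308.2 324.4] [[0.548, -0.0922], [0.5613, -0.0936]]
66 [308.4 324.4] [[0.548, -0.0937], [0.5611, -0.0951]]
68 [308.5 324.6] [[0.5478, -0.0952], [0.5611, -0.0966]]
70 [308.5 324.4] [[0.5477, -0.0967], [0.5608, -0.0981]]
180 [311.9 325. ] [[0.5394, -0.1889], [0.5513, -0.1902]]
182 [311.3 325.1] [[0.5387, -0.1907], [0.5512, -0.1921]]
184 [310.8 325.3] [[0.538, -0.1925], [0.5513, -0.194]]
186 [310.7 325.3] [[0.5376, -0.1943], [0.551, -0.1958]]
188 [310.4 325.4] [[0.5372, -0.1962], [0.5509, -0.1977]]
190 [310.5 325.5] [[0.5371, -0.1981], [0.5508, -0.1996]]
192 [310.4 325.6] [[0.5368, -0.2], [0.5507, -0.2015]]
194 [] 
posts [[0.5275, -0.0831, 0.113], [0.6353, -0.0939, 0.113]] 0.10825283784781724
rim [[0.5037, -0.0684, 0.118], [0.6635, -0.0857, 0.118], [0.65, -0.2271, 0.118], [0.4886, -0.2106, 0.118]] [ 0.5764 -0.148   0.118 ]
clip [[0.5949, -0.112, 0.112], [0.6112, -0.1149, 0.112], [0.5916, -0.1855, 0.112], [0.6045, -0.1873, 0.112]] [ 0.6005 -0.1499  0.112 ]
```

Emit:
{"fn": "jog_arm", "kwargs": {
  "deltas": [
    [[46,23,0,0,0,-0.079],[46,23,0,0,0,-0.079],[46,23,0,0,0,-0.079],[46,23,0,0,0,-0.079],[46,23,0,0,0,-0.079],[46,23,0,0,0,-0.079],[46,23,0,0,0,-0.079],[46,23,0,0,0,-0.079]]
  ]
}}

```text
time_s: 3.52
eef_pos: [0.6641, 0.1817, 0.1871]
tool_rot: [1.565, 2.724, 0.002]
force: [0.2, -0.2, -0.4]
opening: 0.0923
finger_force: 0.0
```

Emit:
{"fn": "jog_arm", "kwargs": {
  "deltas": [
    [[0,0,0,0,0,0],[0,0,0,0,0,0],[0,0,0,0,0,0]]
  ]
}}

```text
time_s: 3.9
eef_pos: [0.6639, 0.1773, 0.1868]
tool_rot: [1.571, 2.719, -0.001]
force: [-0.1, -0.1, 0.5]
opening: 0.0918
finger_force: 0.0
```

```bash
python3 - <<'E'
from h import *
c=cam("wrist"); save(c,"w3"); s=manip.state(); print(s["eef_pos"],s["tool_rot"])
h=cv2.cvtColor(c["color"],cv2.COLOR_RGB2HSV); m=((h[...,0]<20)&(h[...,1]>150)&(h[...,2]>80)).astype(np.uint8); m[300:]=0
for k in cv2.findContours(m,0,1)[0]:
    if cv2.contourArea(k)>200:
        b=cv2.boxPoints(cv2.minAreaRect(k.astype(np.float32))); P=plane(c,b,.106); print(b.round(0).tolist(),P.round(4)[:,:2].tolist(),P.mean(0).round(4),np.linalg.norm(P[0]-P[1]),np.linalg.norm(P[1]-P[2]))
E
```

```text
[0.66380214 0.17722783 0.18679038] [ 1.57171462e+00  2.71943125e+00 -5.98715551e-04]
[[325.0, 52.0], [341.0, 52.0], [341.0, 154.0], [325.0, 154.0]] [[0.6063, 0.2824], [0.6163, 0.2881], [0.6538, 0.2257], [0.6429, 0.2194]] [0.6298 0.2539 0.106 ] 0.011521103983331855 0.07283296019469968
```

View pics/w3.png

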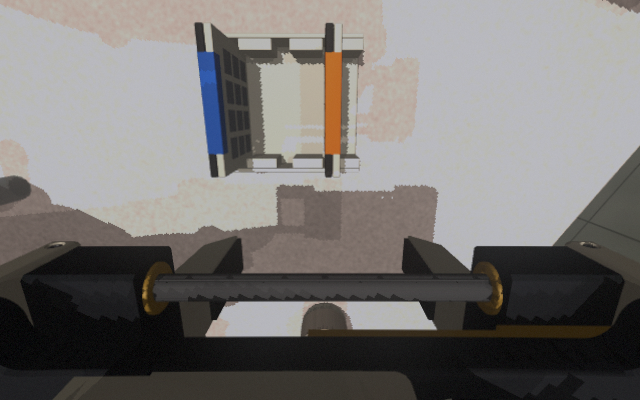

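The close view matches: orange clip at (333,103), 73×11.5 mm, white face to the right (+x), and the tool is square to it. Going in.

Emit:
{"fn": "jog_arm", "kwargs": {
  "deltas": [
    [[42,4,0,0,0,0],[41.5,5,0,0,0,0],[0,0,30,0,0,0],[0,0,30,0,0,0],[0,0,20,0,0,0],[0,0,16,0,0,0],[0,0,16,0,0,0],[0,0,0,0,0,0]]
  ]
}}

```text
time_s: 4.95
eef_pos: [0.6287, 0.2549, 0.0735]
tool_rot: [-1.569, -2.721, 0.002]
force: [0.1, 0.8, 0.3]
opening: 0.0916
finger_force: 0.0
```

Emit:
{"fn": "jog_arm", "kwargs": {
  "deltas": [
    [[0,0,0,0,0,0],[0,0,0,0,0,0],[0,0,0,0,0,0],[0,0,0,0,0,0],[0,0,0,0,0,0],[0,0,0,0,0,0],[0,0,0,0,0,0],[0,0,0,0,0,0]]
  ],
  "claw": 0
}}

```text
time_s: 5.95
eef_pos: [0.6292, 0.2554, 0.0747]
tool_rot: [-1.569, -2.722, 0.0]
force: [0.3, 0.5, -0.3]
opening: 0.0167
finger_force: 0.0
```

Emit:
{"fn": "jog_arm", "kwargs": {
  "deltas": [
    [[0,0,0,0,0,0],[0,0,0,0,0,0],[0,0,0,0,0,0],[0,0,0,0,0,0]]
  ]
}}

```text
time_s: 6.45
eef_pos: [0.6292, 0.2554, 0.0747]
tool_rot: [-1.569, -2.722, 0.0]
force: [-1.2, 0.2, -0.3]
opening: 0.0119
finger_force: 30.0
```

Emit:
{"fn": "jog_arm", "kwargs": {
  "deltas": [
    [[0,0,-10,0,0,0],[0,0,-25,0,0,0],[0,0,-30,0,0,0],[0,0,-35,0,0,0],[0,0,-35,0,0,0],[0,0,0,0,0,0],[0,0,0,0,0,0]]
  ]
}}

```text
time_s: 7.32
eef_pos: [0.6288, 0.255, 0.209]
tool_rot: [-1.569, -2.721, 0.002]
force: [-0.2, -0.5, -2.6]
opening: 0.0115
finger_force: 30.0
```

Emit:
{"fn": "jog_arm", "kwargs": {
  "deltas": [
    [[-47,-20,0,0,0,0.078],[-47,-20,0,0,0,0.078],[-47,-20,0,0,0,0.078],[-47,-20,0,0,0,0.078],[-47,-20,0,0,0,0.078],[-47,-20,0,0,0,0.078],[-47,-20,0,0,0,0.078],[-47,-20,0,0,0,0.078]]
  ]
}}

```text
time_s: 8.32
eef_pos: [0.5674, -0.1439, 0.2081]
tool_rot: [-2.33, -2.104, 0.003]
force: [0.8, -1.0, -3.1]
opening: 0.0117
finger_force: 30.0
```

Emit:
{"fn": "jog_arm", "kwargs": {
  "deltas": [
    [[0,0,0,0,0,0],[0,0,0,0,0,0],[0,0,0,0,0,0],[0,0,0,0,0,0]]
  ]
}}

```text
time_s: 8.82
eef_pos: [0.5693, -0.141, 0.2095]
tool_rot: [-2.326, -2.111, -0.0]
force: [-0.4, -0.1, -3.2]
opening: 0.0117
finger_force: 30.0
```

```bash
python3 - <<'E'
from h import *
c=cam("wrist"); save(c,"w4"); s=manip.state(); p=s["eef_pos"]; R=Ro.from_rotvec(s["tool_rot"]).as_matrix(); print(p,s["tool_rot"],s["force"])
print("tool yaw y",np.degrees(np.arctan2(R[1,1],R[0,1])), "shift tool mm to target",(R.T@(np.array([.5495,-.1433,p[2]])-p)*1000).round(1), "tilt",R[:,2].round(4))
t=cam("side"); a=c["color"][20:320,150:490]; b=cv2.resize(t["color"][90:240,270:440],(340,300),interpolation=cv2.INTER_CUBIC)
cv2.imwrite("pics/w4c.png",np.hstack([a,b])[:,:,::-1])
E
```

```text
[ 0.56924672 -0.14115044  0.20952158] [-2.32657223e+00 -2.11054284e+00 -1.44836717e-04] [-0.48032572 -0.5720286  -1.97871409]
tool yaw y -5.5747042385458005 shift tool mm to target [ -4.1 -19.4   0. ] tilt [-2.e-04  3.e-04 -1.e+00]
```

View pics/w4c.png

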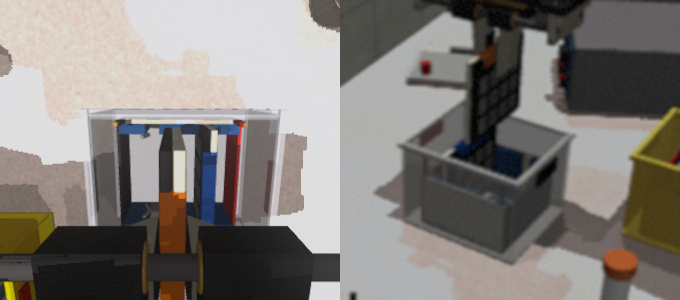

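```bash
python3 - <<'E'
from h import *
c=cam("wrist"); s=manip.state(); p=s["eef_pos"]; R=Ro.from_rotvec(s["tool_rot"]).as_matrix()
h=cv2.cvtColor(c["color"],cv2.COLOR_RGB2HSV); m=(h[...,0]<20)&(h[...,1]>150)&(h[...,2]>60); m[:, :290]=0; m[:,360:]=0
rows=[r for r in range(150,245) if m[r].sum()>15]; print("first rows",rows[:3])
for r in rows[0:30:6]:
    x=np.flatnonzero(m[r]); P=plane(c,[(x[0],r),(x[-1]+1,r)],p[2]+.031); print(r,x[0],x[-1],((P-p)@R*1000).round(1)[:,:2].tolist())
# whole top incl. end: bottom edge corners
g=c["color"][140:215:5,300:345].astype(int).sum(2); np.set_printoptions(linewidth=250); print(g[:, ::2])
E
```

```text
first rows [212, 213, 214]
212 309 335 [[34.9, -5.4], [34.9, 6.6]]
218 309 335 [[32.1, -5.5], [32.1, 6.6]]
224 309 335 [[29.3, -5.5], [29.3, 6.7]]
230 309 335 [[26.4, -5.5], [26.4, 6.7]]
236 309 335 [[23.5, -5.6], [23.5, 6.7]]
[[637 634 634 633 632 633 629 631 630 634 629 628 634 669 669 668 670 667 668 667 666 667 637]
 [186 204 198 198 211 261 266 259 267 264 271 264 268 272 273 235 163 167 175 195 187 165 166]
 [546 552 552 548 508 283 278 141 132 123 128 239 277 277 269 238 178 181 183 180 181 187 182]
 [479 548 547 547 547 553 431 123 129 133 135 207 278 274 270 267 454 547 542 547 545 549 467]
 [548 546 549 547 546 508 127 123 119 125 123 210 278 273 271 268 281 544 543 543 548 548 465]
 [544 545 549 542 551 313 122 118 120 116 118 210 282 270 274 272 266 361 541 543 547 539 458]
 [545 549 546 542 461 121 123 124 123 125 121 203 396 437 432 435 427 409 459 546 545 547 453]
 [547 543 549 553 456 160 170 168 163 154 141 210 610 653 649 649 645 622 460 540 541 540 423]
 [545 545 548 549 459 151 163 161 160 158 141 208 615 648 651 647 644 616 474 543 542 541 358]
 [543 547 544 546 455 147 157 153 161 155 134 215 608 653 647 648 646 617 465 537 542 541 356]
 [543 542 542 542 461 146 154 158 159 152 137 206 604 650 646 650 643 613 437 545 542 548 247]
 [544 547 549 545 462 139 156 155 156 147 137 199 613 645 648 646 641 605 433 540 540 541 271]
 [540 546 544 545 461 135 153 149 149 146 127 189 606 647 646 645 640 604 456 540 540 544 194]
 [548 541 545 547 461 135 148 147 142 141 129 186 607 647 645 645 640 596 446 540 543 542 197]
 [545 545 540 542 460 125 136 134 137 126 140 237 590 647 645 643 638 602 427 543 540 544 110]]
```

Emit:
{"fn": "jog_arm", "kwargs": {
  "deltas": [
    [[-3.7,-19.9,0,0,0,0.004],[0,0,0,0,0,0],[0,0,15,0,0,0],[0,0,15,0,0,0],[0,0,15,0,0,0],[0,0,13,0,0,0],[0,0,0,0,0,0],[0,0,0,0,0,0]]
  ]
}}

```text
time_s: 9.98
eef_pos: [0.5491, -0.1439, 0.152]
tool_rot: [2.333, 2.104, 0.0]
force: [0.3, 0.2, -2.3]
opening: 0.0121
finger_force: 30.0
```

```bash
python3 - <<'E'
from h import *
c=cam("wrist"); s=manip.state(); p=s["eef_pos"]; R=Ro.from_rotvec(s["tool_rot"]).as_matrix()
print(p,s["force"],"yaw",np.degrees(np.arctan2(R[1,1],R[0,1])), "to target",(R.T@(np.array([.5490,-.1429,p[2]])-p)*1000).round(1))
e=cv2.resize(c["color"][100:220,240:400],None,fx=4,fy=4,interpolation=cv2.INTER_CUBIC); cv2.imwrite("pics/w5.png",e[:,:,::-1])
E
```

```text
[ 0.54925134 -0.14392296  0.15223537] [ 0.14604807 -0.10019081 -1.65834709] yaw -5.905369715852547 to target [ 1.  -0.4 -0. ]
```

View pics/w5.png

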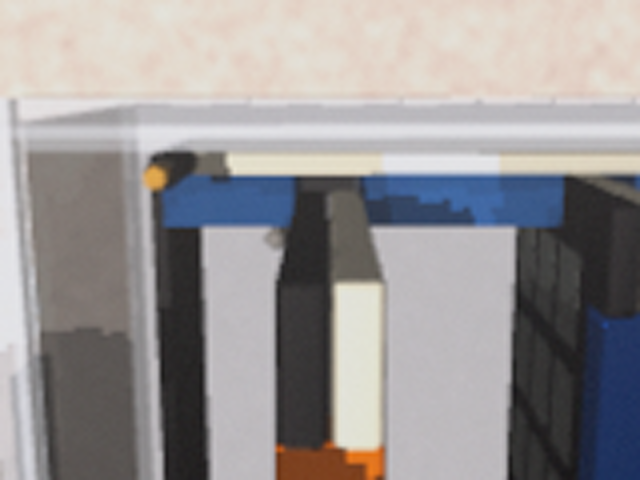

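The slot (crop x 293–366) and the cassette's lower end (297–361) line up within about 0.5 mm. Feeling down gently.

Emit:
{"fn": "jog_arm", "kwargs": {
  "deltas": [
    [[1,0,0,0,0,0],[0,0,2,0,0,0],[0,0,2,0,0,0],[0,0,2,0,0,0],[0,0,1,0,0,0],[0,0,1,0,0,0],[0,0,0,0,0,0]]
  ]
}}

```text
time_s: 10.9
eef_pos: [0.5489, -0.1429, 0.1436]
tool_rot: [-2.333, -2.104, 0.0]
force: [-0.1, 0.8, -3.2]
opening: 0.0121
finger_force: 30.0
```

Emit:
{"fn": "jog_arm", "kwargs": {
  "deltas": [
    [[0,0,1,0,0,0],[0,0,1,0,0,0],[0,0,1,0,0,0],[0,0,0,0,0,0]]
  ]
}}

```text
time_s: 11.4
eef_pos: [0.5489, -0.1429, 0.1406]
tool_rot: [-2.333, -2.104, 0.0]
force: [-0.3, 0.5, -3.2]
opening: 0.0118
finger_force: 30.0
```

Emit:
{"fn": "jog_arm", "kwargs": {
  "deltas": [
    [[0,0,1,0,0,0],[0,0,1,0,0,0],[0,0,1,0,0,0],[0,0,1,0,0,0],[0,0,0,0,0,0]]
  ]
}}

```text
time_s: 12.02
eef_pos: [0.5489, -0.1429, 0.1366]
tool_rot: [-2.333, -2.104, 0.0]
force: [-0.9, 0.2, -3.1]
opening: 0.0122
finger_force: 30.0
```

Emit:
{"fn": "jog_arm", "kwargs": {
  "deltas": [
    [[0,0,1,0,0,0],[0,0,1,0,0,0],[0,0,1,0,0,0],[0,0,1,0,0,0],[0,0,0,0,0,0]]
  ]
}}

```text
time_s: 12.65
eef_pos: [0.5488, -0.1429, 0.1326]
tool_rot: [-2.333, -2.104, 0.0]
force: [0.1, -0.5, -2.9]
opening: 0.0118
finger_force: 30.0
```

In the slot with no resistance (bottom at about 64 mm). Now the springs.

Emit:
{"fn": "jog_arm", "kwargs": {
  "deltas": [
    [[0,0,1,0,0,0],[0,0,1,0,0,0],[0,0,1,0,0,0],[0,0,1,0,0,0],[0,0,0,0,0,0]]
  ]
}}

```text
time_s: 13.28
eef_pos: [0.5488, -0.1429, 0.1286]
tool_rot: [-2.333, -2.104, 0.0]
force: [-0.2, -0.1, -2.4]
opening: 0.0121
finger_force: 30.0
```

Emit:
{"fn": "jog_arm", "kwargs": {
  "deltas": [
    [[0,0,1,0,0,0],[0,0,1,0,0,0],[0,0,1,0,0,0],[0,0,1,0,0,0],[0,0,0,0,0,0]]
  ]
}}

```text
time_s: 13.9
eef_pos: [0.5488, -0.1429, 0.1246]
tool_rot: [-2.333, -2.104, 0.0]
force: [0.6, -0.3, -2.0]
opening: 0.0118
finger_force: 30.0
```

Emit:
{"fn": "jog_arm", "kwargs": {
  "deltas": [
    [[0,0,1.5,0,0,0],[0,0,1.5,0,0,0],[0,0,1.5,0,0,0],[0,0,1.5,0,0,0]]
  ]
}}

```text
time_s: 14.4
eef_pos: [0.5492, -0.1429, 0.1187]
tool_rot: [2.333, 2.104, 0.001]
force: [1.0, -0.9, -1.2]
opening: 0.0116
finger_force: 30.0
```

Emit:
{"fn": "jog_arm", "kwargs": {
  "deltas": [
    [[0,0,1.5,0,0,0],[0,0,1.5,0,0,0],[0,0,1.5,0,0,0],[0,0,1.5,0,0,0]]
  ]
}}

```text
time_s: 14.9
eef_pos: [0.5497, -0.1429, 0.1131]
tool_rot: [2.332, 2.103, 0.002]
force: [3.6, 0.3, 2.5]
opening: 0.0121
finger_force: 30.0
```

Emit:
{"fn": "jog_arm", "kwargs": {
  "deltas": [
    [[0,0,1.5,0,0,0],[0,0,1.5,0,0,0],[0,0,1.5,0,0,0],[0,0,1.5,0,0,0]]
  ]
}}

```text
time_s: 15.4
eef_pos: [0.5496, -0.1429, 0.1068]
tool_rot: [2.332, 2.103, 0.002]
force: [6.8, -1.0, 0.4]
opening: 0.0118
finger_force: 30.0
```

Emit:
{"fn": "jog_arm", "kwargs": {
  "deltas": [
    [[0,0,1.5,0,0,0],[0,0,1.5,0,0,0],[0,0,1.5,0,0,0],[0,0,1.5,0,0,0]]
  ]
}}

```text
time_s: 15.9
eef_pos: [0.5497, -0.143, 0.1008]
tool_rot: [2.332, 2.103, 0.002]
force: [6.1, -0.2, 1.9]
opening: 0.0121
finger_force: 30.0
```

Emit:
{"fn": "jog_arm", "kwargs": {
  "deltas": [
    [[0,0,1.5,0,0,0],[0,0,1.5,0,0,0],[0,0,1.5,0,0,0],[0,0,1.5,0,0,0]]
  ]
}}

```text
time_s: 16.4
eef_pos: [0.5496, -0.143, 0.0948]
tool_rot: [2.332, 2.103, 0.001]
force: [5.7, -1.1, 0.6]
opening: 0.0119
finger_force: 30.0
```

Emit:
{"fn": "jog_arm", "kwargs": {
  "deltas": [
    [[0,0,1.5,0,0,0],[0,0,1.5,0,0,0],[0,0,1.5,0,0,0],[0,0,1.5,0,0,0]]
  ]
}}

```text
time_s: 16.9
eef_pos: [0.5497, -0.143, 0.0888]
tool_rot: [2.332, 2.103, 0.002]
force: [4.7, -0.2, 1.3]
opening: 0.0118
finger_force: 30.0
```

Nearly home; fine steps until the stop is felt.

Emit:
{"fn": "jog_arm", "kwargs": {
  "deltas": [
    [[0,0,1.5,0,0,0],[0,0,1.5,0,0,0],[0,0,1.5,0,0,0],[0,0,1,0,0,0],[0,0,0,0,0,0]]
  ]
}}

```text
time_s: 17.52
eef_pos: [0.5495, -0.143, 0.0831]
tool_rot: [2.332, 2.104, 0.001]
force: [5.7, -0.1, -0.9]
opening: 0.0116
finger_force: 30.0
```

Emit:
{"fn": "jog_arm", "kwargs": {
  "deltas": [
    [[0,0,0.5,0,0,0],[0,0,0.5,0,0,0],[0,0,0,0,0,0]]
  ]
}}

```text
time_s: 17.9
eef_pos: [0.5496, -0.1429, 0.0823]
tool_rot: [2.332, 2.103, 0.001]
force: [6.0, -0.3, 0.1]
opening: 0.0116
finger_force: 30.0
```

Emit:
{"fn": "jog_arm", "kwargs": {
  "deltas": [
    [[0,0,0.5,0,0,0],[0,0,0.5,0,0,0],[0,0,0,0,0,0]]
  ]
}}

```text
time_s: 18.27
eef_pos: [0.5496, -0.1429, 0.0813]
tool_rot: [2.332, 2.103, 0.001]
force: [4.8, -0.4, 0.1]
opening: 0.0119
finger_force: 30.0
```

Emit:
{"fn": "jog_arm", "kwargs": {
  "deltas": [
    [[0,0,0.4,0,0,0],[0,0,0.4,0,0,0],[0,0,0,0,0,0]]
  ]
}}

```text
time_s: 18.65
eef_pos: [0.5497, -0.143, 0.0806]
tool_rot: [2.332, 2.103, 0.002]
force: [6.0, -0.2, 0.5]
opening: 0.0117
finger_force: 30.0
```

Emit:
{"fn": "jog_arm", "kwargs": {
  "deltas": [
    [[0,0,0.4,0,0,0],[0,0,0,0,0,0]]
  ]
}}

```text
time_s: 18.9
eef_pos: [0.5497, -0.1429, 0.0805]
tool_rot: [2.332, 2.103, 0.002]
force: [5.8, 0.1, 5.3]
opening: 0.0116
finger_force: 30.0
```

Emit:
{"fn": "jog_arm", "kwargs": {
  "deltas": [
    [[0,0,0.5,0,0,0],[0,0,0,0,0,0]]
  ]
}}

```text
time_s: 19.15
eef_pos: [0.5498, -0.143, 0.0805]
tool_rot: [2.332, 2.103, 0.002]
force: [2.8, -0.0, 11.0]
opening: 0.0114
finger_force: 30.0
```

Firm stop: z holds at 80.5 mm as the force climbs, matching the expected 81 mm. Easing off and releasing narrowly because of the loaded cassette.

Emit:
{"fn": "jog_arm", "kwargs": {
  "deltas": [
    [[0,0,-0.8,0,0,0],[0,0,0,0,0,0],[0,0,0,0,0,0],[0,0,0,0,0,0],[0,0,0,0,0,0]]
  ],
  "claw": 0.28
}}

```text
time_s: 19.77
eef_pos: [0.5487, -0.1429, 0.0802]
tool_rot: [-2.333, -2.104, 0.001]
force: [-0.2, 0.1, 0.4]
opening: 0.0257
finger_force: 0.0
```

Emit:
{"fn": "jog_arm", "kwargs": {
  "deltas": [
    [[0,0,-6,0,0,0],[0,0,-15,0,0,0],[0,0,-25,0,0,0],[0,0,-30,0,0,0],[0,0,-30,0,0,0],[-40,0,0,0,0,0],[-35,0,0,0,0,0],[0,0,0,0,0,0]]
  ]
}}

```text
time_s: 20.78
eef_pos: [0.5405, -0.2212, 0.1874]
tool_rot: [2.337, 2.097, -0.001]
force: [0.1, -0.3, 0.9]
opening: 0.0258
finger_force: 0.0
```

```bash
python3 - <<'E'
from h import *
c=cam("wrist"); s=manip.state(); print(s["eef_pos"],s["force"],s["opening"])
h=cv2.cvtColor(c["color"],cv2.COLOR_RGB2HSV)
for n,m in(("orange",(h[...,0]<20)&(h[...,1]>150)&(h[...,2]>60)),("blue",(h[...,0]>108)&(h[...,0]<125)&(h[...,1]>180)&(h[...,2]>130))):
    m=m.astype(np.uint8); m[:,:230]=0; m[:,460:]=0; m[220:]=0
    k=max(cv2.findContours(m,0,1)[0],key=cv2.contourArea); P=plane(c,cv2.boxPoints(cv2.minAreaRect(k.astype(np.float32))),.112); print(n,P.round(4)[:,:2].tolist(),P.mean(0).round(4))
cv2.imwrite("pics/w6.png",cv2.resize(c["color"][20:320,150:490],None,fx=2,fy=2)[:,:,::-1])
E
```

```text
[ 0.54100699 -0.21881136  0.1872727 ] [-0.0411736   1.37640136 -0.20396445] 0.025834877375682526
orange [[0.5476, -0.1068], [0.5596, -0.1081], [0.5522, -0.1814], [0.5391, -0.18]] [ 0.5496 -0.1441  0.112 ]
blue [[0.5907, -0.1848], [0.599, -0.1128], [0.6104, -0.1148], [0.6033, -0.1869]] [ 0.6009 -0.1498  0.112 ]
```

View pics/w6.png

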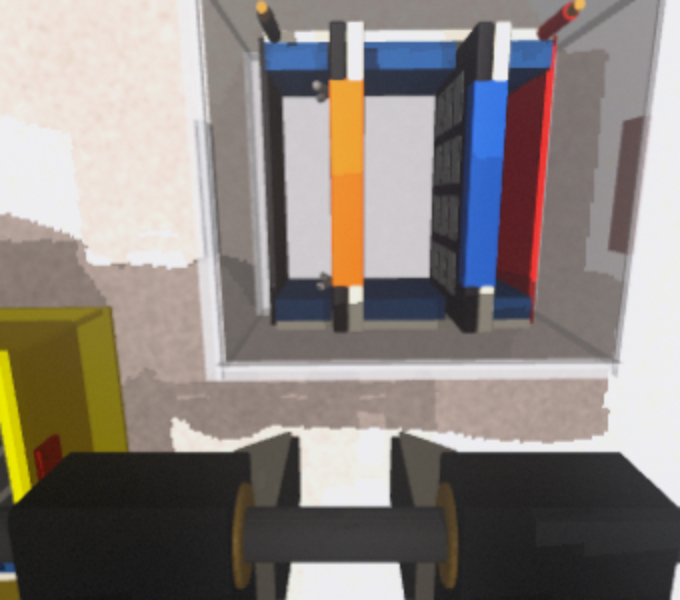

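The orange cassette (crop (347,180)) stands in both combs, parallel to the loaded one and 51.6 mm from it. Its clip is 73 mm long at z=112, black edge to the black side. The gripper is clear.

```bash
python3 -c "
from bench import manip
print(manip.job_done())"
```

```text
the job is handed in; nothing more can be done
None
```

The orange-clipped cassette is home on the bottom stop in the free slot, black face to the black side and released. Push readings stayed at about 11 N or less, and the job is handed in at about 21 s with no verdict returned.

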